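Set the grease dispenser for the tin

TASK

Push the empty open tin along the dispenser's low steel fence, without lifting or tipping it, until it rests against both the fence and the side of the key console under the spout. Then press the round key, and no other, fully home until it latches and the key that was down pops up; push and press gently, leave the tin in its place, the round key down and the other three up, and do not disturb the other things on the wall.

Things in the scene. Friction and masses are not known exactly. Their poses are not given: they have to be found in the camera images.
- dispenser: Grease dispenser, fixed. Origin on the wall top (z = 0) at the inner corner where the fence face meets the console's right-hand side. y runs along the fence toward the console, x away from the robot through the fence, z up. Fence: 35 mm tall, 12 mm thick, face at x = 0 from y = -0.27 to 0. Its pot: 88 mm wide, 118 mm tall, axis at x = 0.085, y = -0.042.
- spout_tip (a point): Lower end of the dispenser's spout, 49 mm above the wall top, at x = -0.032, y = -0.042 of the dispenser, so over the tin when the tin is home. The spout is a 12 mm pipe from the pot across the fence, its top 66 mm above the wall top.
- key_row (a point): Middle of the console's top, on the line of the keys, 60 mm above the wall top. Console: dark steel box, x -0.085 to 0.03, y 0 to 0.18 (dispenser axes); its side at y = 0 is the tin's stop. Four keys stand along x = -0.03 at y = 0.03, 0.07, 0.11, 0.15 in an order that changes. They are interlocked: one pressed past its catch stays down and frees the one that was down; let go sooner, it springs back.
- tin: Open steel tin, upright, 84 mm outside diameter, 40 mm tall, wall 3 mm, 0.18 to 0.35 kg. Origin: centre of its base. Starts 10 to 30 mm off the fence, its centre 140 to 220 mm short of the console, on the robot's side of the fence (dispenser x < 0). Home: centre 42 mm from the fence face and 42 mm from the console's side. Sliding takes 1 to 4 N; over 40 N on it is too much.
- cap_round: The key to press: cap a round disc, 28 mm across, 8 mm thick. The origin is the centre of the flat top face. With the key up the top face is 96 mm above the wall, 36 mm above the console's top.
- cap_square: The key that is down at the start: square cap 26 x 26 mm, 8 mm thick. The origin is the centre of the flat top face. With the key up the top face is 96 mm above the wall, 36 mm above the console's top.
- cap_bar: A key that is up: cap a narrow bar, 46 mm (dispenser x) by 14 mm, 8 mm thick. The origin is the centre of the flat top face. With the key up the top face is 96 mm above the wall, 36 mm above the console's top.
- cap_cross: A key that is up: cap a plus-shaped cross, 34 mm over arms 10 mm wide, 8 mm thick. The origin is the centre of the flat top face. With the key up the top face is 96 mm above the wall, 36 mm above the console's top.
- key_round (a joint): Travel of the round key in m: 0 = up, grows as pressed; 0.010 to 0.023 when latched. Its catch lies at an unseen depth in that band, new at every start; the square key's depth does not tell it. The square key pops up some mm before the catch: keep on. The push grows from 2 to about 7 N, eases at the catch; 2 mm deeper is a firm stop: press until it is felt (11 to 16 N); over 30 N is too much.
- key_square (a joint): Travel of the square key in m: 0 = fully up, grows as it is pressed straight down; about 0.010 to 0.023 when latched down.
- key_bar (a joint): Travel of the bar key in m: 0 = fully up, grows as it is pressed straight down; about 0.010 to 0.023 when latched down.
- key_cross (a joint): Travel of the cross key in m: 0 = fully up, grows as it is pressed straight down; about 0.010 to 0.023 when latched down.
- spray_bottle: Bystander: green plastic spray bottle, with a black trigger head, standing, 68 mm wide, 190 mm tall. Origin: centre of its base.
- tyre_levers: Bystander: pair of aluminium tyre levers side by side in a rubber band, lying flat, 195 x 36 mm, up to 18 mm high. Origin on the wall top under the middle of their straight part; x along the levers.
- nozzle: Bystander: brass-tipped nozzle, lying, 70 mm long, 19 mm thick. Origin under its middle, on the wall top.
- socket_rack: Bystander: wooden block 60 x 160 x 22 mm with five sockets standing on it, 52 mm tall in all. Origin: centre of its underside.
Not all that is in view belongs to the job. Leave any purple or turquoise look-alike of the tin alone.

How it is judged:
By the outcome, as a careful person would: the job done as asked, in the order asked, and still so for the second after the job is handed in, with the robot touching nothing.
It also fails if it takes over 58 s, if anything falls off the work surface, if the arm or the gripper's body presses on something with over 40 N, if the wrist force passes 120 N, or if a joint passes its speed limit or range.

ROBOT

A 6-joint arm with a two-finger parallel gripper is mounted at the origin on the work surface. World frame = base frame: x ahead of the robot, y to its left, z up, the work surface at z = 0. Lengths are in m, angles in rad, forces in N, time in s.
With the tool pointing down it reaches from about 0.275 to 0.875 m from the base axis. Payload 12.5 kg.
Tool frame: the origin (TCP) lies at the very end of the fingers, on their centre line; the grasp point (between the pads) lies 19 mm behind it; x points along the fingers, y is the direction in which the jaws open and shut, and the axes are right-handed (so a half turn about x gives the same grasp; the last joint's range is limited). The gripper opens to 85 mm and grips with 20 to 120 N. Pads are 22 mm wide; open, the fingers measure 114 mm over their backs; the gripper's body (76 mm by 85 mm) begins 54 mm behind the grasp point. The pads swing forward as they close: fully open they stand 13 mm farther back than shut.
Start: joints at [1.175, 0.351, 1.652, -0, 1.139, -0.085], TCP at [0.168, 0.524, 0.231] pointing down, gripper open.
Joint ranges: [-2.75, 2.75], [-0.79, 2.1], [0.01, 2.65], [-1.57, 4.71], [0.07, 3.14], [-2.87, 2.87]. Speed limits (rad/s): [2.22, 2.22, 2.79, 3.14, 3.14, 3.14].

INTERFACE

Orientations are given as a 3x3 rotation matrix whose columns are the frame's x, y, z axes.
In Python, from bench import manip gives the robot as it stands. Calls block until the motion is done:
- manip.move_ptp(position, orientation): joint-space move of the TCP to a pose.
- manip.move_l(position, attitude=None, max_speed=0.15): straight line of the TCP; attitude=None keeps the orientation; max_speed is the mean speed in m/s.
- manip.move_j(angles): joint-space move.
- manip.set_gripper(opening, effort=None): opening from 0.0 (shut) to 1.0 (fully open); effort is the grip in N (None keeps the last); returns when the fingers have stopped.
- manip.dwell(seconds).
- manip.inverse_kinematics(position, orientation): joint angles nearest the present ones, or None.
- manip.grab_frame(name): name is "scene" or "top" or "wrist"; returns (picture, depth): 384x512x3 uint8, red, green, blue; 384x512 float32, m along the optical axis (not along the pixel's ray), 0 where there is no reading.
- manip.get_calibration(name): a dict with "camera_matrix" (3x3 intrinsics, pixels), "R" (3x3) and "t" (3): a world point X has camera coordinates R X + t. Camera axes: x right, y down, z forward; pixel columns grow to the right and rows downward; lengths in m; the calibration is good to about 2 mm. A picture is of the moment at which its call begins: read the wrist's pose just before it. get_calibration takes no time and is no camera call; for the wrist camera it gives the pose at the moment of the call.
A pose or a line that the arm cannot do raises manip.Unreachable and nothing moves.
- manip.sign_off(): hands the job in, once; it reports no verdict.
Trained networks look in the newest picture that a camera, given by its name, has taken for a name from the list of things; names that differ only in an ending like _2 or _b are one class to them, and where a whole thing is asked for, a point or a joint stands for the part that bears it (a point fixed in the world has none). Each returns a list of dicts, best first, with "confidence" (0 to 1); they miss things now and then, are a little off and sometimes report something else, mostly with a low value. They report only what shows in the picture. A call takes as long as a camera call. They do not tell look-alikes from the thing itself.
- manip.look_for(camera, name): "at" ([x, y, z] in m, in world coordinates, good to about 4 mm: the middle of the surface that is visible of it).
Readings, each from a call of its own:
- manip.current_time(): time.
- manip.current_qpos(): joint angles.
- manip.current_joint_vel(): joint speeds.
- manip.current_joint_torque(): joint torques, N m.
- manip.current_ee_pos(): TCP position.
- manip.current_tcp_rot(): TCP orientation.
- manip.current_force(): force on the tool from outside, world axes, zero at the start.
- manip.current_ft_torque(): the same for the moment, N m.
- manip.current_grip_width(): opening from 0.0 (shut) to 1.0 (fully open).
Only numpy, scipy, OpenCV 4.12 (cv2) and the standard library are available. Lean on these libraries where they do the work, as an engineer would, in place of code of your own. Each camera call takes 0.05 s, during which the arm holds its last target.

## Working session

There is one attempt and no reset: what is moved stays moved. The work goes in short steps, each a Python script; the robot and the scene stay as the last script left them, time stands still between calls to the robot, and variables do not carry over. Pictures are saved under pics/ and viewed, and the job is handed in when it is done.

```bash
ls; mkdir -p pics
cat > h.py <<'E'
import numpy as np, cv2
from bench import manip
def snap(cam,fn):
    c=manip.get_calibration(cam); im,d=manip.grab_frame(cam)
    cv2.imwrite('pics/%s.png'%fn,im[:,:,::-1]); np.savez('pics/%s.npz'%fn,im=im,d=d,K=c['camera_matrix'],R=c['R'],t=c['t'])
    return im,d,c
def cloud(fn):
    z=np.load('pics/%s.npz'%fn); d=z['d'];K=z['K']
    v,u=np.mgrid[0:d.shape[0],0:d.shape[1]]
    P=np.stack([(u-K[0,2])/K[0,0]*d,(v-K[1,2])/K[1,1]*d,d],-1)
    W=(P-z['t'])@z['R']; W[d==0]=np.nan
    return W,z['im']
E
python3 - <<'E'
from h import *
for c in('scene','top','wrist'): snap(c,c+'0')
for n in ['tin','dispenser','cap_round','cap_square','cap_bar','cap_cross','spray_bottle','tyre_levers','nozzle','socket_rack']:
    print(n,[(np.round(r['at'],3).tolist(),round(r['confidence'],2)) for r in manip.look_for('top',n)][:3])
print(manip.current_time())
a=[cv2.imread('pics/%s0.png'%c) for c in('scene','top','wrist')]
E
```

```text
pics
tin [([0.464, -0.318, 0.004], 0.86), ([0.568, -0.201, 0.002], 0.8), ([0.595, -0.388, 0.006], 0.79)]
dispenser [([0.625, 0.026, 0.067], 0.93), ([0.649, 0.276, 0.124], 0.22)]
cap_round [([0.584, 0.124, 0.097], 0.52)]
cap_square [([0.584, 0.078, 0.08], 0.56), ([0.738, -0.223, 0.02], 0.3)]
cap_bar []
cap_cross [([0.584, 0.161, 0.094], 0.5)]
spray_bottle [([0.647, 0.274, 0.125], 0.6)]
tyre_levers [([0.385, 0.128, 0.011], 0.76)]
nozzle [([0.413, -0.073, 0.016], 0.7)]
socket_rack []
0.65
```

View pics/top0.png

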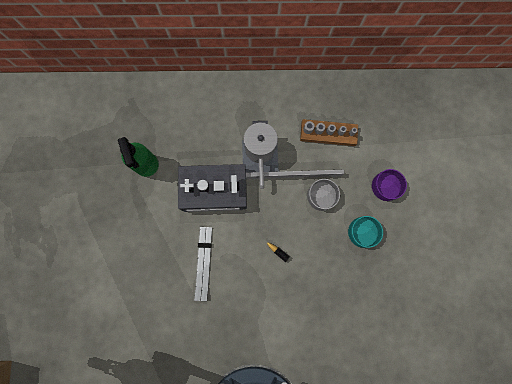

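View pics/scene0.png

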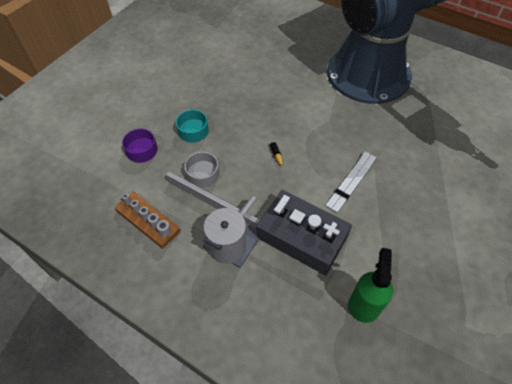

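View pics/wrist0.png

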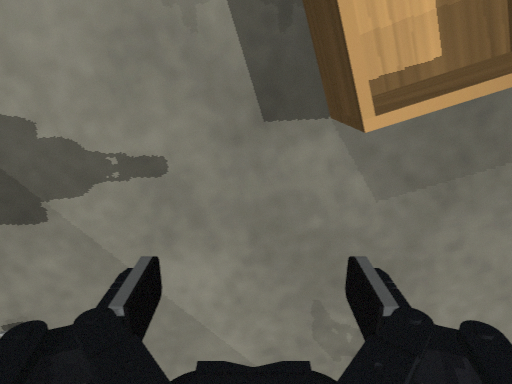

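The top view has world +x up and +y to the left. The steel tin is at pixel (324,194), just robot-side of the fence, which runs from (250,174) to (343,172). Going left along the console, the keys are bar (234,184), square (219,186), round (203,185) and cross (187,185). The purple and turquoise look-alikes are to the right. Next I'll fit the geometry from depth.

Run:
```python
from h import *
W,im=cloud('top0'); K=np.load('pics/top0.npz')['K'];print(K[0,0],np.nanmedian(W[300:340,300:400,2]))
def box(a): 
    print(a)
# console top
z=W[...,2]
v,u=np.mgrid[0:384,0:512]
m=(np.abs(z-.06)<.005)&(u>175)&(u<250)&(v>155)&(v<215)
r=cv2.minAreaRect(W[m][:,:2].astype(np.float32)); print('console',r, np.median(z[m]))
print(np.round(cv2.boxPoints(r),4).tolist())
m=(np.abs(z-.035)<.006)&(u>268)&(u<350)&(v>165)&(v<182)
r=cv2.minAreaRect(W[m][:,:2].astype(np.float32)); print('fence',r,m.sum()); print(np.round(cv2.boxPoints(r),4).tolist())
m=(z>.03)&(z<.05)&(u>303)&(u<345)&(v>177)&(v<215)
c,rr=cv2.minEnclosingCircle(W[m][:,:2].astype(np.float32)); print('tin',c,rr,m.sum(),np.median(z[m]))
m=(z>.07)&(z<.11)&(u>176)&(u<245)&(v>170)&(v<200)
n,l=cv2.connectedComponents(m.astype(np.uint8))
for i in range(1,n):
    q=W[l==i]; print('key',len(q),q.mean(0).round(4),(q.max(0)/2+q.min(0)/2).round(4),np.ptp(q,axis=0).round(3))
m=(z>.10)&(u>240)&(u<280)&(v>115)&(v<160);q=W[m];print('pot',cv2.minEnclosingCircle(q[:,:2].astype(np.float32)),q[:,2].max())
m=(z>.05)&(u>255)&(u<270)&(v>160)&(v<190);q=W[m];print('spout',q.min(0),q.max(0))
```

```text
365.0143302916697 6.61187905815914e-05
console ((0.5883627533912659, 0.09998028725385666), (0.11551765352487564, 0.1793767660856247), 0.9942971467971802) 0.05994615811275816
[[0.5291000008583069, 0.18870000541210175], [0.5321999788284302, 0.00930000003427267], [0.6477000117301941, 0.011300000362098217], [0.644599974155426, 0.1906999945640564]]
fence ((0.6173274517059326, -0.15498791635036469), (0.2036689817905426, 0.032309744507074356), 89.6012191772461) 365
[[0.6004999876022339, -0.2567000091075897], [0.6327999830245972, -0.25690001249313354], [0.6341999769210815, -0.053300000727176666], [0.6018999814987183, -0.05299999937415123]]
tin (0.5668044686317444, -0.20127183198928833) 0.042345426976680756 148 0.0387490313561088
key 103 [0.5877 0.0404 0.0959] [0.5869 0.0406 0.0958] [0.044 0.013 0.008]
key 98 [0.5842 0.1594 0.0956] [0.5845 0.1601 0.088 ] [0.031 0.033 0.024]
key 96 [0.5845 0.12   0.0959] [0.5844 0.1207 0.0946] [0.026 0.026 0.01 ]
key 100 [0.5853 0.0804 0.0786] [0.5854 0.0804 0.0789] [0.024 0.024 0.007]
pot ((0.7074761390686035, -0.028201136738061905), 0.04827063903212547) 0.11981786113295564
spout [ 0.58059891 -0.0366778   0.05646867] [ 0.6524309  -0.02531227  0.06889789]
```

Run:
```python
from h import *
R=manip.current_tcp_rot();p=manip.current_ee_pos();c=manip.get_calibration('wrist')
C=-c['R'].T@c['t'];print('cam in tool',R.T@(C-p),'axis',R.T@c['R'][2], R.round(2).tolist())
# line fits
W,im=cloud('top0');z=W[...,2]
g=cv2.cvtColor(im,cv2.COLOR_RGB2GRAY)
for s in(1,-1):
    for yaw in (0.0,.02):
        x=np.array([np.cos(yaw),np.sin(yaw),0])*s;X=np.array([0,0,-1.]);y=x;Rt=np.stack([X,y,np.cross(X,y)],1)
        for P in([.567,-.30,.25],[.567,-.27,.015],[.568,-.08,.015],[.585,.12,.15],[.585,.12,.075]):
            q=manip.inverse_kinematics(np.array(P),Rt);print(s,P,None if q is None else np.round(q,2))
im2=cv2.resize(im[140:225,165:365],None,fx=4,fy=4,interpolation=cv2.INTER_CUBIC);cv2.imwrite('pics/crop.png',im2[:,:,::-1])
```

```text
cam in tool [-0.14179319 -0.0004249  -0.08216829] axis [9.47806872e-01 7.13820598e-04 3.18844200e-01] [[0.0, 0.31, 0.95], [0.0, 0.95, -0.31], [-1.0, 0.0, 0.0]]
1 [0.567, -0.3, 0.25] [-0.56  0.5   1.37 -0.    1.26 -0.56]
1 [0.567, -0.27, 0.015] [-0.52  0.76  1.57 -0.    0.81 -0.52]
1 [0.568, -0.08, 0.015] [-0.22  0.69  1.72 -0.    0.73 -0.22]
1 [0.585, 0.12, 0.15] [ 0.12  0.53  1.6  -0.    1.02  0.12]
1 [0.585, 0.12, 0.075] [ 0.12  0.63  1.64 -0.    0.87  0.12]
1 [0.567, -0.3, 0.25] [-0.56  0.5   1.37 -0.    1.26 -0.58]
1 [0.567, -0.27, 0.015] [-0.52  0.76  1.57 -0.    0.81 -0.54]
1 [0.568, -0.08, 0.015] [-0.22  0.69  1.72 -0.    0.73 -0.24]
1 [0.585, 0.12, 0.15] [ 0.12  0.53  1.6  -0.    1.02  0.1 ]
1 [0.585, 0.12, 0.075] [ 0.12  0.63  1.64 -0.    0.87  0.1 ]
-1 [0.567, -0.3, 0.25] [-0.56  0.5   1.37 -0.    1.26  2.58]
-1 [0.567, -0.27, 0.015] [-0.52  0.76  1.57 -0.    0.81  2.62]
-1 [0.568, -0.08, 0.015] None
-1 [0.585, 0.12, 0.15] None
-1 [0.585, 0.12, 0.075] None
-1 [0.567, -0.3, 0.25] [-0.56  0.5   1.37 -0.    1.26  2.56]
-1 [0.567, -0.27, 0.015] [-0.52  0.76  1.57 -0.    0.81  2.6 ]
-1 [0.568, -0.08, 0.015] None
-1 [0.585, 0.12, 0.15] None
-1 [0.585, 0.12, 0.075] None
```

View pics/crop.png

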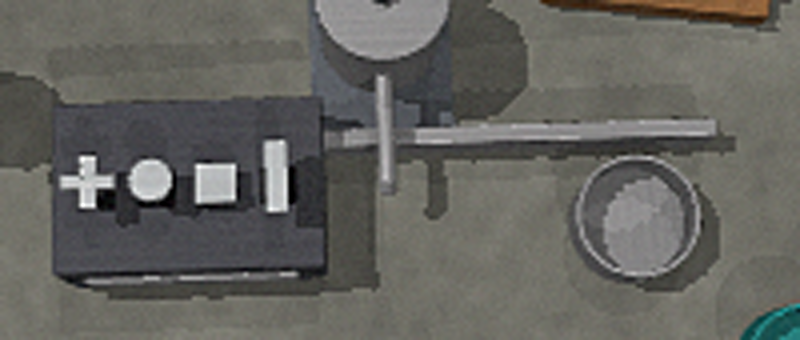

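```bash
cat >> h.py <<'E'
def rot(yaw):
    X=np.array([0,0,-1.]);y=np.array([np.cos(yaw),np.sin(yaw),0]);return np.stack([X,y,np.cross(X,y)],1)
E
python3 - <<'E'
from h import *
W,im=cloud('top0');z=W[...,2]
m=(z[115:185,110:165]>.05);q=W[115:185,110:165][m];print('bottle',q.min(0),q.max(0))
t=manip.current_time()
manip.move_ptp(np.array([.54,-.10,.28]),rot(.02));print(manip.current_time()-t)
manip.set_gripper(.47);print(manip.current_time(),manip.current_grip_width())
snap('wrist','w1');print(manip.current_force())
E
```

```text
bottle [0.61524088 0.25612358 0.05021125] [0.69149495 0.32145563 0.19396304]
2.575
3.7333 0.4709438322270158
[-0.12322782 -0.22166951 -0.71203506]
```

View pics/w1.png

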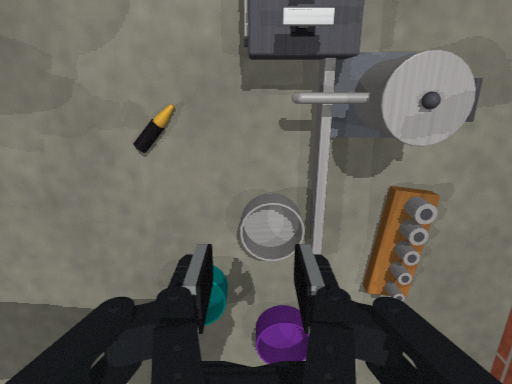

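The wrist view shows the fence from (329,58) to (317,255), the tin at (272,227), the console's side near row 57 and the spout at (330,98). I'll refine the fence and console lines from this depth image.

Run:
```python
from h import *
W,im=cloud('w1');z=W[...,2];v,u=np.mgrid[0:384,0:512]
x,y=W[...,0],W[...,1]
m=(np.abs(z-.035)<.0025)&(x>.59)&(x<.66)&(y<-.055)&(y>-.24)
P=W[m]
xs=[];xl=[];ys=[]
for a in np.arange(-.235,-.06,.005):
    s=P[(P[:,1]>a)&(P[:,1]<a+.005)]
    if len(s)>4: xs.append(np.percentile(s[:,0],3));xl.append(np.percentile(s[:,0],97));ys.append(a+.0025)
ys=np.array(ys)
for q in(xs,xl):
    f=np.polyfit(ys,q,1);print('fence edge x at y=-.032,-.2:',np.polyval(f,[-.032,-.2]),'slope',f[0],'res',np.std(np.polyval(f,ys)-q))
m=(np.abs(z-.06)<.003)&(x>.53)&(x<.645)&(y<.04)&(y>0)
P=W[m];a=[];b=[]
for c in np.arange(.535,.64,.005):
    s=P[(P[:,0]>c)&(P[:,0]<c+.005)]
    if len(s)>3:a.append(c+.0025);b.append(np.percentile(s[:,1],2))
f=np.polyfit(a,b,1);print('console side y at .574,.615',np.polyval(f,[.574,.615]),f[0],np.std(np.polyval(f,a)-b))
m=(z>.034)&(z<.046)&(np.hypot(x-.567,y+.201)<.055)&(x<.612)
P=W[m][:,:2];A=np.c_[2*P,np.ones(len(P))]
s=np.linalg.lstsq(A,(P**2).sum(1),rcond=None)[0];print('tin',s[:2],np.sqrt(s[2]+s[0]**2+s[1]**2),cv2.minEnclosingCircle(P.astype(np.float32)))
```

```text
fence edge x at y=-.032,-.2: [0.62806204 0.60804978] slope 0.11912061210145433 res 0.007775712003330444
fence edge x at y=-.032,-.2: [0.62959512 0.63245194] slope -0.0170048667778468 res 0.00036664559200500196
console side y at .574,.615 [0.01206144 0.0126856 ] 0.015223479044173439 0.0003224935029934425
tin [ 0.56660713 -0.19921388] 0.0401554414181713 ((0.5667248964309692, -0.19989752769470215), 0.04215657338500023)
```

```bash
cat >> h.py <<'E'
YAW=.0165;O=np.array([.6169,.0115]);c_,s_=np.cos(YAW),np.sin(YAW);RD=np.array([[c_,-s_],[s_,c_]])
def D(xd,yd,z): return np.r_[O+RD@[xd,yd],z]
def inD(p): return np.r_[RD.T@(np.asarray(p)[:2]-O),p[2]]
def FD(): 
    f=np.asarray(manip.current_force()); return np.r_[RD.T@f[:2],f[2]]
E
python3 - <<'E'
from h import *
T=manip.current_time
manip.move_ptp(D(-.0534,-.285,.10),rot(YAW));print(T())
manip.move_l(D(-.0534,-.285,.014),max_speed=.08);print(T(),inD(manip.current_ee_pos()),FD())
f0=FD();np.save('f0.npy',f0)
def go(x,y,sp):
    manip.move_l(D(x,y,.014),max_speed=sp);print(round(T(),2),inD(manip.current_ee_pos()).round(4),(FD()-f0).round(2))
go(-.0534,-.262,.06)
go(-.0534,-.25,.05)
go(-.0475,-.22,.05)
snap('wrist','w2');snap('top','t2');snap('scene','s2')
E
```

```text
4.775
6.0 [-0.05308584 -0.28517215  0.01454272] [-1.47966299  0.04522654 -0.3496271 ]
6.53 [-0.0532 -0.2617  0.0141] [ 1.18  0.41 -0.01]
6.92 [-0.0534 -0.2497  0.014 ] [1.85 0.82 1.8 ]
7.68 [-0.0475 -0.2199  0.014 ] [1.34 0.15 0.33]
```

View pics/w2.png

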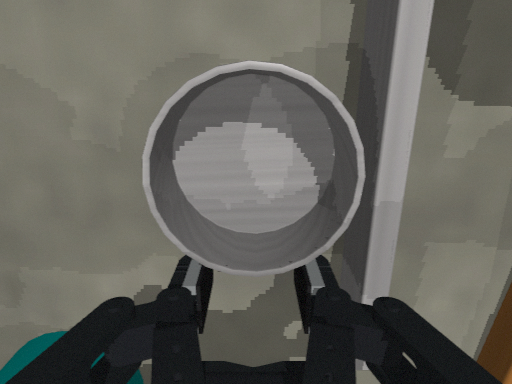

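View pics/s2.png

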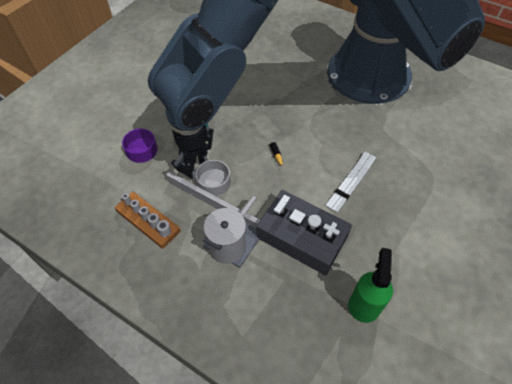

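The tin at (253,168) is cradled squarely between the fingers, with the fence just to its right. I'll move it onto the fence, then along it, watching the force.

Run:
```python
from h import *
T=manip.current_time
f0=np.load('f0.npy')
def go(x,y,sp):
    manip.move_l(D(x,y,.014),max_speed=sp);F=FD()-f0;print(round(T(),2),inD(manip.current_ee_pos()).round(4),F.round(2));return F
go(-.0437,-.205,.05)
x=-.0437;y=-.205
for i in range(6):
    y+=.004;x+=.0006
    F=go(x,y,.03)
    if F[0]<-3: break
go(x,y+.02,.05)
W,im=None,None
snap('wrist','w3')
```

```text
8.29 [-0.0436 -0.2045  0.014 ] [1.3  0.72 1.33]
8.57 [-0.0431 -0.2008  0.014 ] [1.91 0.72 0.33]
8.86 [-0.0425 -0.1968  0.014 ] [ 1.89 -0.5  -0.47]
9.14 [-0.0419 -0.1927  0.014 ] [ 1.52 -0.56  0.82]
9.43 [-0.0413 -0.1887  0.014 ] [1.88 0.77 0.31]
9.71 [-0.041  -0.1849  0.0139] [-2.04 -1.58  1.33]
9.99 [-0.0409 -0.1811  0.0139] [-3.6  -3.9   3.18]
10.54 [-0.0408 -0.1608  0.0138] [-2.67 -1.81  2.28]
```

View pics/w3.png

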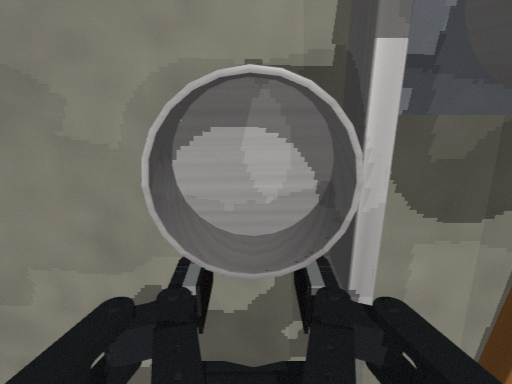

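Run:
```python
from h import *
T=manip.current_time
f0=np.load('f0.npy')
def go(x,y,sp):
    manip.move_l(D(x,y,.014),max_speed=sp);F=FD()-f0;print(round(T(),2),inD(manip.current_ee_pos()).round(4),F.round(2));return F
x=-.0401;y=-.1608
while y<-.108:
    y=min(y+.015,-.105)
    F=go(x,y,.05)
    if F[0]<-5: x-=.0005
    elif F[0]>-1: x+=.0004
    if F[1]<-10: break
n=0
while y<-.080:
    y+=.0015;F=go(x,y,.02)
    if F[0]<-7: x-=.0005
    if F[1]<-7: break
snap('wrist','w4');snap('scene','s4');snap('top','t4');print(x,y)
```

```text
11.04 [-0.0408 -0.1456  0.0138] [-2.16 -1.59  0.43]
11.49 [-0.0408 -0.1306  0.0138] [-2.97 -2.64  0.78]
11.94 [-0.0409 -0.1156  0.0137] [-3.67 -2.07  2.17]
12.31 [-0.0409 -0.1048  0.0137] [-4.26 -2.59  2.36]
12.56 [-0.0411 -0.1036  0.0137] [-5.26 -4.34  1.96]
12.81 [-0.0411 -0.1022  0.0137] [-5.81 -6.2   2.64]
13.06 [-0.0411 -0.1008  0.0137] [-5.48 -5.52  3.22]
13.31 [-0.0411 -0.0993  0.0137] [-5.7  -6.14  2.25]
13.56 [-0.0411 -0.0978  0.0137] [-4.75 -5.45  2.84]
13.81 [-0.0411 -0.0963  0.0137] [-4.88 -5.15  2.63]
14.06 [-0.0411 -0.0948  0.0137] [-5.34 -5.96  3.11]
14.31 [-0.0411 -0.0933  0.0137] [-5.08 -5.48  1.85]
14.56 [-0.0411 -0.0918  0.0137] [-5.   -5.92  3.52]
14.81 [-0.0411 -0.0903  0.0137] [-5.78 -6.13  2.49]
15.06 [-0.0411 -0.0888  0.0137] [-6.6  -5.85  2.48]
15.31 [-0.0409 -0.0878  0.0139] [-4.73 -9.26  2.48]
-0.0401 -0.08699999999999998
```

View pics/w4.png

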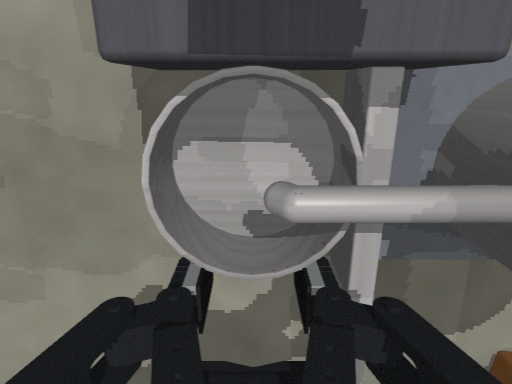

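View pics/s4.png

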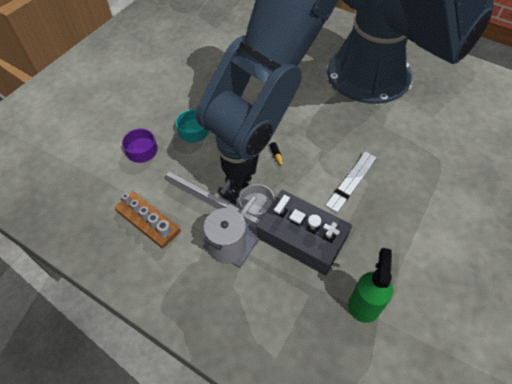

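Run:
```python
from h import *
T=manip.current_time
f0=np.load('f0.npy')
def go(x,y,sp,z=.014):
    manip.move_l(D(x,y,z),max_speed=sp);F=FD()-f0;print(round(T(),2),inD(manip.current_ee_pos()).round(4),F.round(2));return F
go(-.0401,-.0862,.02)
go(-.0401,-.0856,.02)
go(-.0408,-.0875,.02)
go(-.0415,-.125,.06)
go(-.0415,-.125,.12,.16)
snap('top','t5');snap('wrist','w5')
manip.set_gripper(0.0)
print(T(),manip.current_grip_width())
W,im=cloud('w5');W2,_=cloud('t5')
for W in(W,W2):
    x,y,z=W[...,0],W[...,1],W[...,2]
    m=(z>.036)&(z<.044)&(np.hypot(x-.5756,y+.0312)<.055)&(x<.614)&(y<.008)
    P=W[m][:,:2];c,r=cv2.minEnclosingCircle(P.astype(np.float32));print(len(P),inD(np.r_[c,0]),r)
    A=np.c_[2*P,np.ones(len(P))];s=np.linalg.lstsq(A,(P**2).sum(1),rcond=None)[0];print(inD(np.r_[s[:2],0]))
```

```text
15.71 [-0.0409 -0.0876  0.014 ] [ -6.68 -14.29   3.69]
15.96 [-0.0409 -0.0875  0.0141] [ -8.14 -16.92   4.38]
16.21 [-0.041  -0.0881  0.014 ] [-2.78 -8.69  1.2 ]
16.98 [-0.0415 -0.1249  0.014 ] [ 1.84 -0.1  -0.04]
18.35 [-0.0419 -0.1249  0.1592] [ 1.05 -0.47 -0.46]
18.9167 0.0022926730162653214
1222 [-0.04136242 -0.04172992  0.        ] 0.04199972748756409
[-0.04137572 -0.04177573  0.        ]
63 [-0.04141917 -0.04255312  0.        ] 0.04165595397353172
[-0.04150204 -0.04262696  0.        ]
```

View pics/w5.png

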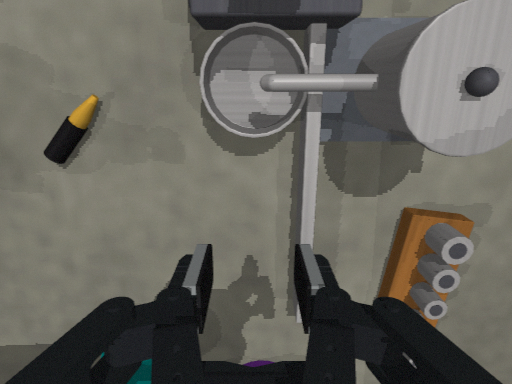

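The tin is home: its fitted centre is (-0.0414, -0.042) in dispenser axes, touching both the fence and the console. Next, the round key.

Run:
```python
from h import *
T=manip.current_time
X,Y=.5854,.1208
manip.move_l(np.array([X,Y,.16]),max_speed=.15)
manip.move_l(np.array([X,Y,.102]),max_speed=.08)
f0=np.mean([np.asarray(manip.current_force()) for _ in range(3)],0)
z=.102;print(T(),f0)
st=.001
while z>.066:
    z-=st;manip.move_l(np.array([X,Y,z]),max_speed=.015)
    F=np.asarray(manip.current_force())-f0;zz=manip.current_ee_pos()[2]
    print(round(T(),2),round(z,4),round(zz,4),F.round(1))
    if F[2]>9: st=.0006
    if F[2]>12.5: break
snap('scene','s6')
```

```text
21.5083 [-0.3246939   0.71151367  0.48488924]
21.76 0.101 0.1013 [-0.1 -1.6 -0.7]
22.01 0.1 0.1 [-0.5 -1.2 -0.4]
22.26 0.099 0.0989 [-0.  -1.3 -0.2]
22.51 0.098 0.0979 [ 0.2 -0.4  0.1]
22.76 0.097 0.0969 [ 0.4 -0.9 -1.1]
23.01 0.096 0.0961 [ 1.1 -0.8  0.2]
23.26 0.095 0.0951 [ 0.5 -1.6  2. ]
23.51 0.094 0.094 [ 0.7 -0.6  2.2]
23.76 0.093 0.093 [ 1.2 -0.5  1.6]
24.01 0.092 0.092 [1.3 0.  2.4]
24.26 0.091 0.091 [ 0.3 -1.   3.6]
24.51 0.09 0.09 [ 1.  -0.6  3.1]
24.76 0.089 0.0889 [ 1.2 -1.2  3.3]
25.01 0.088 0.088 [2.  0.3 3.9]
25.26 0.087 0.087 [ 1.6 -0.9  4.2]
25.51 0.086 0.086 [ 0.8 -0.2  3.4]
25.76 0.085 0.085 [ 2.6 -0.3  3.1]
26.01 0.084 0.0839 [ 2.2 -0.3  2.2]
26.26 0.083 0.0826 [ 0.6 -1.6  1.4]
26.51 0.082 0.0819 [-1.5 -1.4  3.3]
26.76 0.081 0.0809 [-1.6 -1.6  4.3]
27.01 0.08 0.0801 [-3.5 -1.5  5.8]
27.26 0.079 0.0798 [-4.3 -2.  13.8]
```

Run:
```python
from h import *
T=manip.current_time
X,Y=.5854,.1208
p=manip.current_ee_pos();print(p,manip.current_force())
for z in(.083,.088,.10):
    manip.move_l(np.array([X,Y,z]),max_speed=.04);print(z,manip.current_force().round(1))
manip.move_l(np.array([X,Y,.17]),max_speed=.15)
manip.move_l(np.array([.45,.0,.25]),max_speed=.25)
snap('top','t7');snap('scene','s7');print(T())
W,im=cloud('t7');z=W[...,2];v,u=np.mgrid[0:384,0:512]
m=(z>.07)&(z<.11)&(u>176)&(u<245)&(v>170)&(v<200)
n,l=cv2.connectedComponents(m.astype(np.uint8))
for i in range(1,n):
    q=W[l==i]; print('key',len(q),q.mean(0).round(4),np.median(q[:,2]))
x,y=W[...,0],W[...,1]
m=(z>.036)&(z<.044)&(np.hypot(x-.5756,y+.0312)<.055)&(x<.614)&(y<.008)
P=W[m][:,:2];c,r=cv2.minEnclosingCircle(P.astype(np.float32));print(len(P),inD(np.r_[c,0]),r)
```

```text
[0.585315   0.12079863 0.0798037 ] [-5.45960651 -1.2585036  14.4132306 ]
0.083 [-0.6 -0.1 -0.1]
0.088 [ 0.3  0.5 -0.2]
0.1 [ 1.1 -0.7  0.1]
29.9417
key 102 [0.5878 0.0403 0.0961] 0.09602365624670417
key 97 [0.5843 0.1593 0.0953] 0.0953760296103041
key 104 [0.5868 0.0792 0.0956] 0.09554654778557883
key 89 [0.5851 0.1204 0.0823] 0.08221689212731613
51 [-0.04107543 -0.04283032  0.        ] 0.04156501963734627
```

View pics/t7.png

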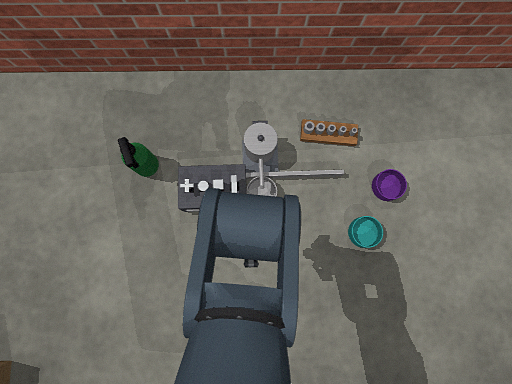

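View pics/s7.png

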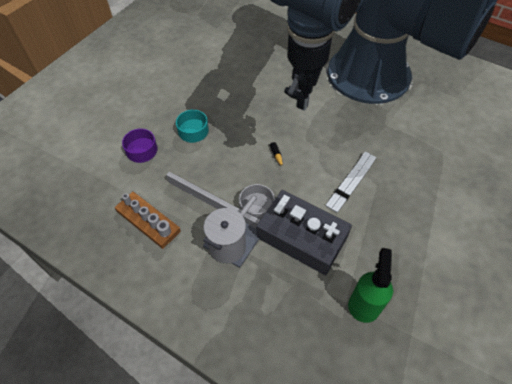

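The round key stays down at 82 mm, which is 14 mm of travel. Square, bar and cross are up at about 96 mm. In the scene view the tin sits at (257,197) in the corner under the spout, and the bystanders haven't moved. I'm handing the job in.

Run:
```python
from h import *
print(manip.current_time(),manip.sign_off())
```

```text
the job is handed in; nothing more can be done
29.9417 None
```

The tin is in its place against the fence and the console, and the round key is latched down with the other three up. I handed the job in at 29.9 s.

- **Tin:** I pushed it between the part-open fingers, first onto the fence and then along it to the console. Contact was clear on both sides, with at most about 17 N measured at the wrist. After the key press its fitted centre was (-0.041, -0.043) in dispenser axes, against a home of (-0.042, -0.042), so within about 1 mm. That last fit used only 51 depth points from the top camera, because the arm partly hid the tin. An earlier wrist-camera fit, after the push and before the press, gave (-0.041, -0.042).
- **Keys:** I pressed the round key with the fingers shut until I felt the stop at about 14 N. The force dipped just before the stop, as expected at the catch, but it peaked at only about 4 N rather than the 7 N described. After I lifted off, the round key stayed down at 82 mm (14 mm of travel). The square key had popped up, and it, the bar and the cross all measured about 96 mm.
- **Other things:** the bottle, levers, nozzle, socket rack and both look-alike tins looked unmoved in the final pictures. I judged this by eye and did not measure it.

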